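# Close and clamp the cover of a terminal housing

### The arm

A 6-joint arm with a two-finger parallel gripper is mounted at the origin on a cart in front of the work surface, level with it; the furniture and walls round the work are solid. World frame = base frame: x ahead of the robot, y to its left, z up, the work surface at z = 0. Lengths are in m, angles in rad, forces in N, time in s.
With the tool pointing down it reaches from about 0.375 to 0.975 m from the base axis. Payload 3.8 kg.
Tool frame: the origin (TCP) lies at the very end of the fingers, on their centre line; the grasp point (between the pads) lies 19 mm behind it; z points along the fingers, y is the direction in which the jaws open and shut (so a half turn about z gives the same grasp; the last joint's range is limited). The gripper opens to 88 mm and grips with 3 to 60 N. Pads are 18 mm wide; open, the fingers measure 123 mm over their backs; the gripper's body (75 mm by 187 mm) begins 45 mm behind the grasp point.
Start: joints at [1.117, 0.264, 1.604, -0, 1.274, -0.037], TCP at [0.273, 0.617, 0.239] pointing down, gripper open.
Joint ranges: [-2.63, 2.63], [-0.94, 2.18], [0.31, 2.57], [-1.31, 4.45], [0, 2.66], [-2.55, 2.55]. Speed limits (rad/s): [2.57, 2.57, 3.14, 3.14, 3.14, 3.14].

### API

Orientations are given as a unit quaternion [x, y, z, w].
In Python, from workcell import get_obs, camera, finish_job gives the robot as it stands.
- The arm moves only by the tool jog_arm, never from a script. Its argument "steps" is a list of rows, each an object with "offset": the shift along the tool's x, y, z in mm, a list of three; "twist": the turn, a rotation vector about the tool's x, y, z in degrees, a list of three; "grip": the closure, from 0 (fully open) to 1 (shut). In form: [{"offset": [x, y, z], "twist": [rx, ry, rz], "grip": grip}, ...]. A call has 1 to 20 rows; each row shifts and turns the commanded pose from where the row before left it, along the tool's axes as they then stand; what a row does not reach is not made up. A row lasts 1/12 s, in which the tool goes at most 41.7 mm and 7.16 degrees, less where a joint would pass 70% of its speed; a pose out of reach is approached as far as the arm can. A call with a gripper value outside its range is refused whole. The fingers move at their own pace and stop on an object; "newtons" is the grip in N (left out, the last holds). Time passes only in rows, so rows that do not move let the fingers close. It gives the time, the measured TCP pose, the force and the opening at its end, in the units of the state.
- get_obs(): the state, without advancing time (a new reading comes with each control period).
- camera(name): name is "scene" or "top" or "wrist"; returns a dict with "frame" (480x640x3 uint8, red, green, blue), "fx", "fy", "cx", "cy" (pixels), "eye" and "rotation" of the camera in the world. Camera axes: x right, y up, looking along -z (the intrinsics and any distortion apply to the point x, -y, -z); pixel columns grow to the right and rows downward; lengths in m; the calibration is good to about 2 mm. The wrist camera is an equidistant fisheye: a pixel r from the principal point sees the ray r / f radians off the axis. A picture is of the moment at which its call begins. There is no depth.
- finish_job(): hands the job in, once; it reports no verdict.
The state is a dict: "time": time; "joint_pos": joint angles; "qvel": joint speeds; "tau": joint torques, N m; "position": TCP position; "tool_rot": TCP orientation; "ft_force": force on the tool from outside, world axes, zero at the start; "ft_torque": the same for the moment, N m; "gripper_width": finger opening in m.
Only numpy, scipy, OpenCV 4.12 (cv2) and the standard library are available. Lean on these libraries where they do the work, as an engineer would, in place of code of your own. Each camera call takes 0.05 s, during which the arm holds its last target.

### The job

Slide the loose cover of the low grey housing sideways until it is fully home against its end stop. Then clamp it by turning the levers of the three captive bolts clockwise to their end stops, the middle bolt first and then the two outer ones in either order. Leave the other things on the table where they are.

Things in the scene. Friction and masses are not known exactly. Their poses are not given: they have to be found in the camera images.
- housing: low grey housing fixed to the table, 150 mm (x, depth) by 240 mm (y, width), top face 45 mm above the table. Origin: centre of its underside; x points away from its bolt side, y to its left, z up. The cover slides along y on its top in a channel between two low steel rails: near rail x -31 to -24 mm (top 54 mm above table), far rail x 60 to 72 mm (top 58 mm). Three bolts stand in a row at x = -50 mm.
- end_stop (a point): middle of the inner face of the steel end stop near the housing's +y end (housing x = 18, y = +100 mm), 55 mm above the table; the stop is 80 mm wide, its top 62 mm above the table
- cover: loose aluminium cover plate, 80 (x) by 200 (y) by 10 mm, 0.25 to 0.5 kg, in the channel; origin: centre of its underside, axes as the housing's. Fully home = +y end against the end stop: origin at housing x = 18, y = 0, z = 45 mm. Starts 30 to 50 mm short (to -y), right end overhanging. Upright lip across its -y end: 60 mm wide along x, 6 mm thick, top 77 mm above the table.
- cover_lip (a point): middle of the outer (-y) face of the cover's lip, 99 mm toward -y from the cover's centre, 66 mm above the table; push here toward housing +y, or pinch the lip
- bolt_left_axis (a point): point on the vertical axis of the left captive bolt (housing x = -50 mm, y = +80 mm), fixed, 88 mm above the table = mid height of its lever. The hub is 28 mm across, its top 103 to 106 mm above the table
- bolt_left_grip (a point): point in the black lever of the left bolt, 42 mm out from the axis on its centre line, 88 mm above the table, moving with it. The lever is 12 mm wide (16 at its round end), reaches 54 mm from the axis and spans 80 to 96 mm above the table. Opposite to it a steel clamp dog, 43 mm long, top 67 mm above the table, turns with it, over the cover's edge when tight (2 mm gap)
- bolt_left (a joint): turn of the left bolt (rad), 0 = open, 1.75 = tight at its end stop; grows clockwise seen from above. At 1.75 its lever points along housing -x; at value q it points (1.75 - q) rad counterclockwise of that, so when open about along -y. Starts at 0 to 0.25; stays where it is left; friction 0.12 N m (about 3 N at the lever's end)
- bolt_middle_axis (a point): point on the vertical axis of the middle captive bolt (housing x = -50 mm, y = 0), fixed, 88 mm above the table = mid height of its lever. The hub is 28 mm across, its top 103 to 106 mm above the table
- bolt_middle_grip (a point): point in the black lever of the middle bolt, 42 mm out from the axis on its centre line, 88 mm above the table, moving with it. The lever is 12 mm wide (16 at its round end), reaches 54 mm from the axis and spans 80 to 96 mm above the table. Opposite to it a steel clamp dog, 43 mm long, top 67 mm above the table, turns with it, over the cover's edge when tight (2 mm gap)
- bolt_middle (a joint): turn of the middle bolt (rad), 0 = open, 1.75 = tight at its end stop; grows clockwise seen from above. At 1.75 its lever points along housing -x; at value q it points (1.75 - q) rad counterclockwise of that, so when open about along -y. Starts at 0 to 0.25; stays where it is left; friction 0.12 N m (about 3 N at the lever's end)
- bolt_right_axis (a point): point on the vertical axis of the right captive bolt (housing x = -50 mm, y = -80 mm), fixed, 88 mm above the table = mid height of its lever. The hub is 28 mm across, its top 103 to 106 mm above the table
- bolt_right_grip (a point): point in the black lever of the right bolt, 42 mm out from the axis on its centre line, 88 mm above the table, moving with it. The lever is 12 mm wide (16 at its round end), reaches 54 mm from the axis and spans 80 to 96 mm above the table. Opposite to it a steel clamp dog, 43 mm long, top 67 mm above the table, turns with it, over the cover's edge when tight (2 mm gap)
- bolt_right (a joint): turn of the right bolt (rad), 0 = open, 1.75 = tight at its end stop; grows clockwise seen from above. At 1.75 its lever points along housing -x; at value q it points (1.75 - q) rad counterclockwise of that, so when open about along -y. Starts at 0 to 0.25; stays where it is left; friction 0.12 N m (about 3 N at the lever's end)
- loupe: small tapered black eye loupe, 39 mm across, 40 high; bystander, origin at the centre of its underside; not to be moved
- parts_tin: round tin, 67 mm across, 24 high; bystander, origin at the centre of its underside; not to be moved
- screwdriver: screwdriver, 197 mm long, lying; bystander, origin at the centre of its underside; not to be moved
- hex_key: small black hex key, 78x31 mm, lying; bystander, origin at the centre of its underside; not to be moved
- dropper_bottle: amber dropper bottle, 32 mm across, 102 high, upright; bystander, origin at the centre of its underside; not to be moved
- pliers: pliers with red handles, 146x61 mm, lying; bystander, origin at the centre of its underside; not to be moved

How it is judged:
By the outcome, as a careful person would: the job done as asked, in the order asked, and still so for the second after the job is handed in, with the robot touching nothing.
It also fails if it takes over 64 s, if anything falls off the work surface, if the arm or the gripper's body presses on something with over 40 N, if the wrist force passes 120 N, or if a joint passes its speed limit or range.

## Working session

There is one attempt and no reset: what is moved stays moved. The work goes in short steps, Python scripts to look and compute and a tool call to move; the robot and the scene stay as the last step left them, time stands still between calls to the robot, and variables do not carry over. Pictures are saved under pics/ and viewed, and the job is handed in when it is done.

Besides the shell and the picture viewer there is one more tool, called after "Request:" as a command line: name --argument value ..., lists and objects as JSON in quotes. jog_arm: Moves the arm, as the interface text tells. Its arguments: {"type":"object","properties":{"steps":{"type":"array"},"newtons":{"type":"number"}},"required":["steps"]}

```bash
ls; mkdir -p pics; python3 - <<'E'
from workcell import get_obs,camera
import cv2,json,numpy as np
o=get_obs();print({k:np.round(v,3).tolist() for k,v in o.items()})
for n in ["scene","top"]:
    c=camera(n);cv2.imwrite(f"pics/{n}0.png",c["frame"][:,:,::-1])
    print(n,{k:np.round(np.array(c[k]),4).tolist() for k in c if k!="frame"})
    np.savez(f"pics/{n}0.npz",**c)
E
```

```text
pics
{'time': 0.0, 'joint_pos': [1.117, 0.265, 1.605, 0.0, 1.274, -0.037], 'qvel': [0.001, 0.001, 0.001, 0.0, -0.0, -0.001], 'tau': [-0.001, -50.21, -35.688, 0.072, 0.029, -0.0], 'position': [0.273, 0.617, 0.237], 'tool_rot': [0.207, 0.978, -0.001, -0.0], 'ft_force': [-0.129, 0.379, 0.198], 'ft_torque': [-0.035, -0.008, -0.025], 'gripper_width': 0.088}
scene {'fx': 493.0733, 'fy': 493.0733, 'cx': 316.1826, 'cy': 235.9271, 'eye': [-0.1603, -0.6331, 0.5049], 'rotation': [0.4747, -0.2508, -0.3992, 0.7433]}
top {'fx': 444.9466, 'fy': 444.9466, 'cx': 319.4478, 'cy': 238.442, 'eye': [0.4071, -0.1581, 0.9124], 'rotation': [-0.0695, 0.0697, 0.708, -0.6993]}
```

View pics/top0.png

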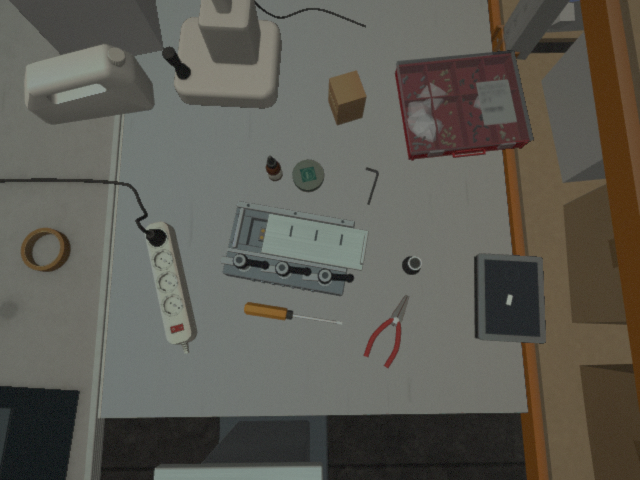

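View pics/scene0.png

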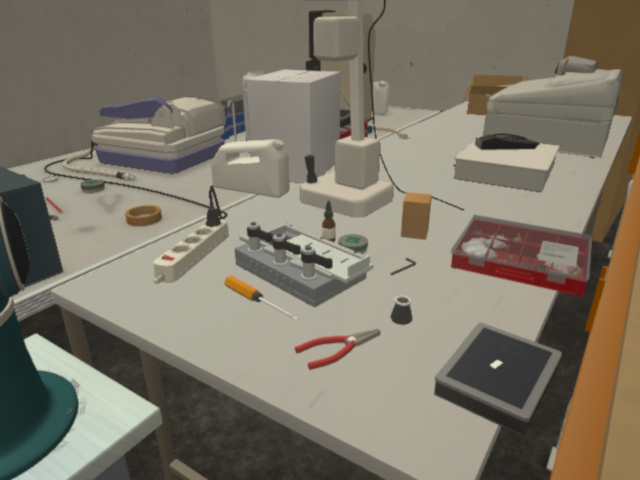

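The top view shows the housing at about (295,250), with bolts near (240,262), (283,268) and (325,275). The loupe is at (412,265) to the right, the screwdriver is in front, and the dropper bottle and tin are behind. I'll enlarge this area.

```bash
python3 - <<'E'
import cv2
a=cv2.imread("pics/top0.png")[185:335,210:410];cv2.imwrite("pics/topc.png",cv2.resize(a,(800,600),interpolation=cv2.INTER_CUBIC))
a=cv2.imread("pics/scene0.png")[190:340,210:410];cv2.imwrite("pics/scenec.png",cv2.resize(a,(800,600),interpolation=cv2.INTER_CUBIC))
E
```

```text
(no output)
```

View pics/topc.png

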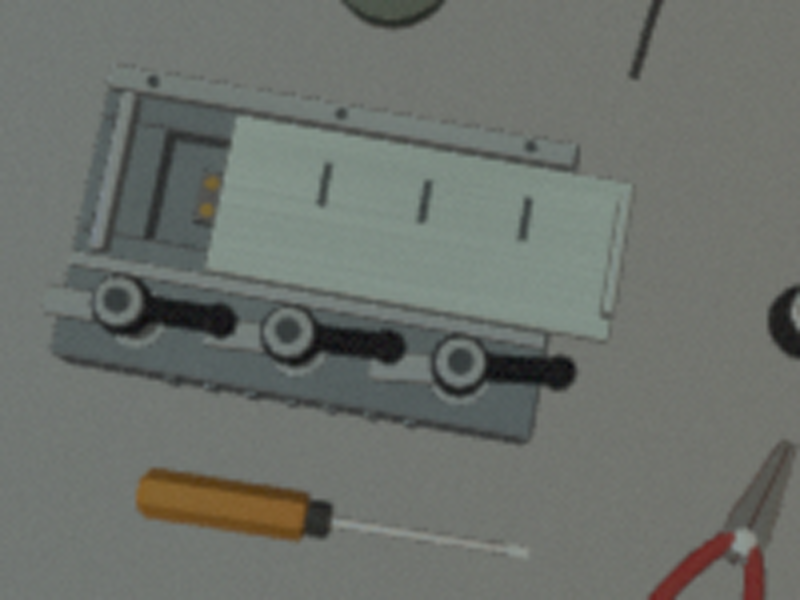

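View pics/scenec.png

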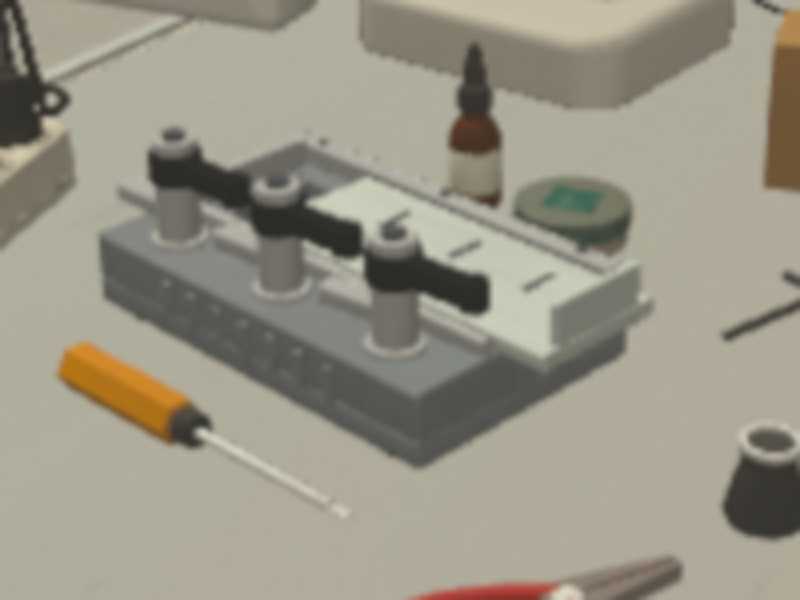

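In the crop, the hub tops are at (118,300), (288,332) and (460,360), with lever end centres near (219,320), (390,346) and (560,372). The lip runs from (620,190) to (607,315). I'll convert these to positions.

```bash
cat > h.py <<'E'
import numpy as np,cv2
from scipy.spatial.transform import Rotation as R
def load(n): return dict(np.load(f"pics/{n}.npz"))
def rot(c):
    r=np.array(c["rotation"]);return r if r.shape==(3,3) else R.from_quat(r).as_matrix()
def ray(c,u,v):
    return rot(c)@np.array([(u-c["cx"])/c["fx"],-(v-c["cy"])/c["fy"],-1.])
def atz(c,u,v,z):
    d=ray(c,u,v);e=np.array(c["eye"]);return e+d*(z-e[2])/d[2]
def proj(c,p):
    q=rot(c).T@(np.asarray(p)-c["eye"]);return np.array([c["cx"]+c["fx"]*q[0]/-q[2],c["cy"]+c["fy"]*q[1]/q[2]])
def housing(x,y,yaw):
    return lambda p:np.array([x+np.cos(yaw)*p[0]-np.sin(yaw)*p[1],y+np.sin(yaw)*p[0]+np.cos(yaw)*p[1],p[2]])
E
python3 - <<'E'
from h import *
from scipy.optimize import least_squares
t=load("top0");s=load("scene0")
T=lambda u,v:(210+(u+.5)/4-.5,185+(v+.5)/4-.5)
S=lambda u,v:(210+(u+.5)/4-.5,190+(v+.5)/4-.5)
h=.1045
obs=[(t,T(118,300),(-.05,.08,h)),(t,T(288,332),(-.05,0,h)),(t,T(460,360),(-.05,-.08,h)),
(t,T(528,441),(-.075,-.12,.045)),(t,T(578,148),(.072,-.12,.058)),(t,T(113,68),(.072,.12,.058)),
(s,S(175,133),(-.05,.08,h)),(s,S(278,183),(-.05,0,h)),(s,S(393,235),(-.05,-.08,h)),
(s,S(418,465),(-.075,-.12,.0)),(s,S(100,235),(-.075,.12,.045)),(s,S(418,400),(-.075,-.12,.045))]
f=lambda p:np.concatenate([proj(c,housing(*p)(q))-np.array(uv) for c,uv,q in obs])
for sub in (obs[:6],obs[6:],obs):
    g=lambda p:np.concatenate([proj(c,housing(*p)(q))-np.array(uv) for c,uv,q in sub])
    r=least_squares(g,[.4,-.1,-.15],loss="soft_l1");print(r.x.round(4),np.degrees(r.x[2]).round(2));print(g(r.x).reshape(-1,2).round(1).tolist())
x,y,yaw=r.x;
for a,b in zip([(118,300),(288,332),(460,360)],[(219,320),(390,346),(560,372)]):
    p=atz(t,*T(*a),h);q=atz(t,*T(*b),.096);d=q-p;ang=np.arctan2(d[1],d[0])-yaw
    print("hub",p.round(4),"len",np.hypot(*d[:2]).round(4),"q",1.75-((ang-np.pi)%(2*np.pi)))
Hi=lambda w:(np.array([[np.cos(yaw),np.sin(yaw)],[-np.sin(yaw),np.cos(yaw)]])@(w[:2]-[x,y])).round(4)
print("cover +y edge",Hi(atz(t,*T(236,116),.055)),Hi(atz(t,*T(207,268),.055)),"-y",Hi(atz(t,*T(632,184),.055)),Hi(atz(t,*T(607,340),.055)),"lip top",Hi(atz(t,*T(630,192),.077)),Hi(atz(t,*T(612,316),.077)))
w=lambda u,v,z=0:atz(t,u,v,z).round(3)
print("loupe",w(412,264,.02),"bottle",w(275,172,.03),"tin",w(308,175,.012), "hex",w(370,205),w(378,168),"sd",w(341,323),w(245,310),w(290,315), "pliers tip",w(406,296),"box",w(347,97,.05))
E
```

```text
[ 0.5641 -0.099  -0.1918] -10.99
[[-0.4, 0.2], [-0.1, -0.0], [-0.0, 0.8], [0.7, 0.3], [1.1, -0.6], [-1.5, -1.5]]
[ 0.564  -0.1036 -0.2013] -11.53
[[0.1, 0.5], [0.2, -0.4], [0.2, -0.4], [0.1, 4.6], [-0.6, -1.0], [-0.1, -0.4]]
[ 0.5647 -0.1005 -0.1908] -10.93
[[0.5, -0.0], [0.8, -0.4], [0.9, 0.4], [1.6, -0.0], [1.8, -1.0], [-0.8, -1.7], [-1.0, 0.2], [-0.7, -0.8], [-0.4, -1.0], [-0.3, 3.7], [-1.8, -1.2], [-0.6, -1.1]]
hub [ 0.5307 -0.0116  0.1045] len 0.0462 q 0.1762679027845282
hub [ 0.515  -0.0896  0.1045] len 0.0467 q 0.11608667646320292
hub [ 0.5011 -0.168   0.1045] len 0.0463 q 0.09921006717465009
cover +y edge [0.0562 0.053 ] [-0.0214  0.0517] -y [ 0.0569 -0.146 ] [-0.0216 -0.1462] lip top [ 0.0477 -0.1441] [-0.0131 -0.1452]
loupe [ 0.53  -0.346  0.02 ] bottle [ 0.726 -0.069  0.03 ] tin [ 0.725 -0.137  0.012] hex [ 0.66  -0.268  0.   ] [ 0.743 -0.288  0.   ] sd [ 0.415 -0.201  0.   ] [ 0.443 -0.007  0.   ] [ 0.432 -0.098  0.   ] pliers tip [ 0.468 -0.334  0.   ] box [ 0.883 -0.221  0.05 ]
```

Housing is about (0.5645, -0.1005), yaw about -11.1°. Link lengths (46 mm to the round-end centre), bolt pitch (80 mm) and cover length (199 mm) all agree with the given sizes. The cover is 47 mm short. First I turn the tool so that its x is along housing y and its y along housing x.

Request:
jog_arm --steps '[{"offset": [0,0,0],"twist": [0,0,7],"grip": 0.5},{"offset": [0,0,0],"twist": [0,0,7],"grip": 1},{"offset": [0,0,0],"twist": [0,0,7],"grip": 1},{"offset": [0,0,0],"twist": [0,0,7],"grip": 1},{"offset": [0,0,0],"twist": [0,0,7],"grip": 1},{"offset": [0,0,0],"twist": [0,0,7],"grip": 1},{"offset": [0,0,0],"twist": [0,0,7],"grip": 1},{"offset": [0,0,0],"twist": [0,0,7],"grip": 1},{"offset": [0,0,0],"twist": [0,0,7],"grip": 1},{"offset": [0,0,0],"twist": [0,0,7],"grip": 1},{"offset": [0,0,0],"twist": [0,0,7],"grip": 1},{"offset": [0,0,0],"twist": [0,0,0.2],"grip": 1}]' --newtons 20

```text
time: 1.1
position: [0.2731, 0.6168, 0.2379]
tool_rot: [0.773, 0.634, -0.001, 0.0]
ft_force: [-0.6, 0.7, 0.4]
gripper_width: 0.0103
```

```bash
cat > go.py <<'E'
import sys
from h import *
from workcell import get_obs
HP=(.5645,-.1005,np.radians(-11.1))
def state():
    o=get_obs();M=R.from_quat(o["tool_rot"]).as_matrix();p=np.array(o["position"])
    yw=np.degrees(np.arctan2(M[1,1],M[0,1]))
    c,s=np.cos(HP[2]),np.sin(HP[2]);d=p[:2]-HP[:2]
    print("t",round(o["time"],2),"tcp housing mm",(1e3*np.array([c*d[0]+s*d[1],-s*d[0]+c*d[1],p[2]])).round(1),"jaw yaw rel housing",round(yw+11.1,2),"z",M[:,2].round(3),"F",np.round(o["ft_force"],1),"w",round(o["gripper_width"],4),"j",np.round(o["joint_pos"],2))
    return o,M,p
def need(t):  # housing mm
    o,M,p=state();w=housing(*HP)(np.array(t)/1e3);print("tool offset mm",(1e3*M.T@(w-p)).round(1))
if __name__=="__main__":
    need([float(v) for v in sys.argv[1:4]]) if len(sys.argv)>3 else state()
E
python3 go.py 18 -185 237
```

```text
t 1.1 tcp housing mm [-424.   647.8  237.9] jaw yaw rel housing -0.16 z [-0.001 -0.001 -1.   ] F [-0.6  0.7  0.4] w 0.0103 j [1.12 0.26 1.6  0.   1.27 1.31]
tool offset mm [-831.6  444.4    1.8]
```

Request:
jog_arm --steps '[{"offset": [-34,18,0],"twist": [0,0,0],"grip": 1},{"offset": [-34,18,0],"twist": [0,0,0],"grip": 1},{"offset": [-34,18,0],"twist": [0,0,0],"grip": 1},{"offset": [-34,18,0],"twist": [0,0,0],"grip": 1},{"offset": [-34,18,0],"twist": [0,0,0],"grip": 1},{"offset": [-34,18,0],"twist": [0,0,0],"grip": 1},{"offset": [-34,18,0],"twist": [0,0,0],"grip": 1},{"offset": [-34,18,0],"twist": [0,0,0],"grip": 1},{"offset": [-34,18,0],"twist": [0,0,0],"grip": 1},{"offset": [-34,18,0],"twist": [0,0,0],"grip": 1},{"offset": [-34,18,0],"twist": [0,0,0],"grip": 1},{"offset": [-34,18,0],"twist": [0,0,0],"grip": 1},{"offset": [-34,18,0],"twist": [0,0,0],"grip": 1},{"offset": [-34,18,0],"twist": [0,0,0],"grip": 1},{"offset": [-34,18,0],"twist": [0,0,0],"grip": 1},{"offset": [-34,18,0],"twist": [0,0,0],"grip": 1},{"offset": [-34,18,0],"twist": [0,0,0],"grip": 1},{"offset": [-34,18,0],"twist": [0,0,0],"grip": 1},{"offset": [-34,18,0],"twist": [0,0,0],"grip": 1},{"offset": [-34,18,0],"twist": [0,0,0],"grip": 1}]'

```text
time: 2.77
position: [0.4958, -0.1213, 0.2386]
tool_rot: [0.771, 0.637, 0.0, -0.0]
ft_force: [0.4, 0.6, -0.5]
gripper_width: 0.0002
```

```bash
python3 go.py 18 -185 150
```

```text
t 2.77 tcp housing mm [-63.4 -33.6 238.6] jaw yaw rel housing 0.21 z [ 0.  0. -1.] F [ 0.4  0.6 -0.5] w 0.0002 j [-0.29 -0.05  1.95  0.    1.24 -0.1 ]
tool offset mm [-151.7   80.9   88.6]
```

Request:
jog_arm --steps '[{"offset": [-30,16,0],"twist": [0,0,0],"grip": 1},{"offset": [-30,16,0],"twist": [0,0,0],"grip": 1},{"offset": [-30,16,0],"twist": [0,0,0],"grip": 1},{"offset": [-30,16,0],"twist": [0,0,0],"grip": 1},{"offset": [-31,17,0],"twist": [0,0,0],"grip": 1},{"offset": [0,0,30],"twist": [0,0,0],"grip": 1},{"offset": [0,0,30],"twist": [0,0,0],"grip": 1},{"offset": [0,0,29],"twist": [0,0,0],"grip": 1},{"offset": [0,0,0],"twist": [0,0,0],"grip": 1},{"offset": [0,0,0],"twist": [0,0,0],"grip": 1}]'

```text
time: 3.6
position: [0.5446, -0.2821, 0.1475]
tool_rot: [0.771, 0.636, -0.001, -0.003]
ft_force: [-0.6, -1.0, 0.2]
gripper_width: 0.0006
```

```bash
python3 go.py 18 -185 58; python3 - <<'E'
from workcell import camera
from h import *
c=camera("wrist");np.savez("pics/w1.npz",**c);cv2.imwrite("pics/w1.png",c["frame"][:,:,::-1])
c=camera("top");cv2.imwrite("pics/t1.png",cv2.resize(c["frame"][150:330,210:450,::-1],(800,600)))
E
```

```text
t 3.6 tcp housing mm [  15.5 -182.1  147.5] jaw yaw rel housing 0.13 z [-0.005  0.003 -1.   ] F [-0.6 -1.   0.2] w 0.0006 j [-0.52  0.22  1.83  0.    1.1  -0.33]
tool offset mm [-3.1  3.  89.5]
```

View pics/w1.png

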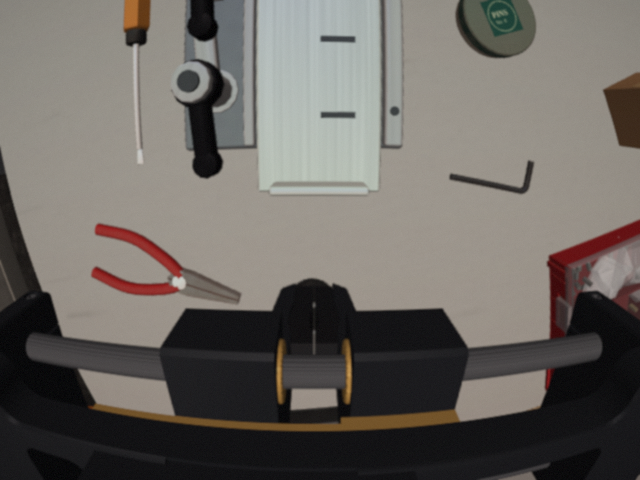

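View pics/t1.png

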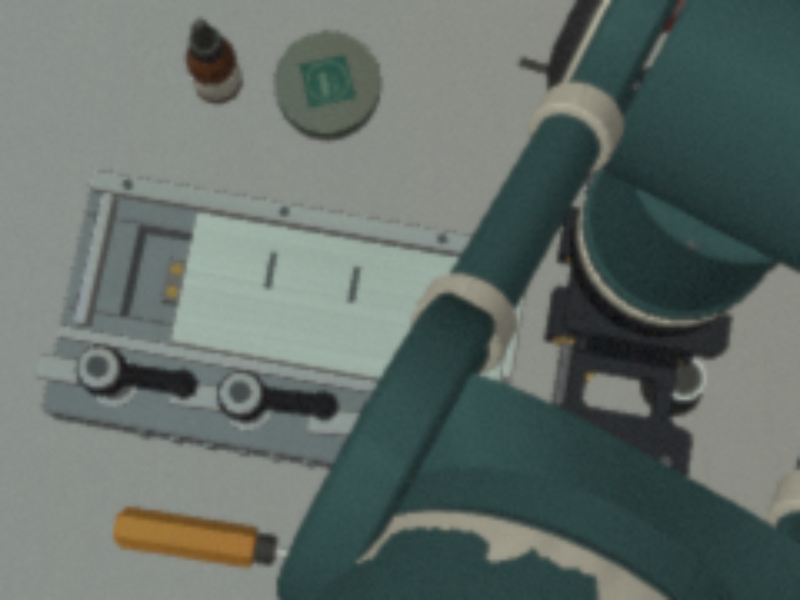

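The wrist view shows the lip at about row 188, columns 270 to 368, ahead of the closed fingers at column 314. It is centred. Descending, then pushing.

Request:
jog_arm --steps '[{"offset": [-1,1,25],"twist": [0,0,0],"grip": 1},{"offset": [0,0,25],"twist": [0,0,0],"grip": 1},{"offset": [0,0,25],"twist": [0,0,0],"grip": 1},{"offset": [0,0,13],"twist": [0,0,0],"grip": 1},{"offset": [0,0,0],"twist": [0,0,0],"grip": 1},{"offset": [0,0,0],"twist": [0,0,0],"grip": 1},{"offset": [5,0,0],"twist": [0,0,0],"grip": 1},{"offset": [5,0,0],"twist": [0,0,0],"grip": 1},{"offset": [5,0,0],"twist": [0,0,0],"grip": 1},{"offset": [5,0,0],"twist": [0,0,0],"grip": 1},{"offset": [0,0,0],"twist": [0,0,0],"grip": 1}]'

```text
time: 4.62
position: [0.5515, -0.2636, 0.0625]
tool_rot: [0.772, 0.636, 0.0, 0.0]
ft_force: [1.0, -0.8, 1.0]
gripper_width: -0.0
```

```bash
python3 go.py 18 -108 58; python3 - <<'E'
from workcell import camera
from h import *
c=camera("wrist");cv2.imwrite("pics/w2.png",c["frame"][:,:,::-1])
E
```

```text
t 4.62 tcp housing mm [  18.7 -162.5   62.5] jaw yaw rel housing 0.07 z [ 0.001 -0.    -1.   ] F [ 1.  -0.8  1. ] w -0.0 j [-0.49  0.31  1.9   0.    0.94 -0.29]
tool offset mm [54.5 -0.6  4.5]
```

View pics/w2.png

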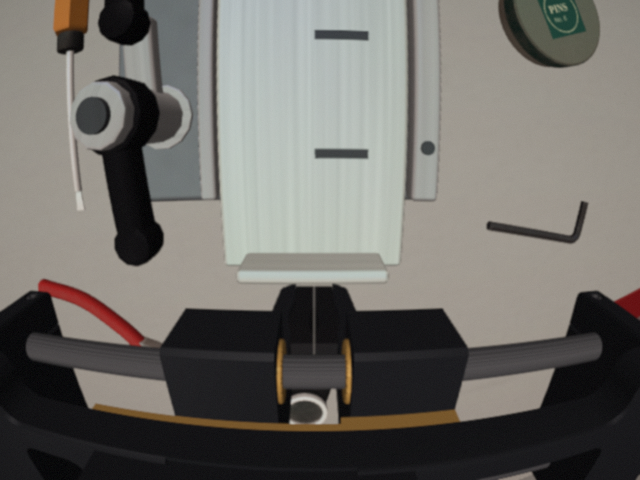

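The fingers are just short of the lip (lip edge at row 275, finger tips at about row 290), centred on it. Pushing.

Request:
jog_arm --steps '[{"offset": [3,0,3],"twist": [0,0,0],"grip": 1},{"offset": [5,0,0],"twist": [0,0,0],"grip": 1},{"offset": [5,0,0],"twist": [0,0,0],"grip": 1},{"offset": [5,0,0],"twist": [0,0,0],"grip": 1},{"offset": [5,0,0],"twist": [0,0,0],"grip": 1},{"offset": [5,0,0],"twist": [0,0,0],"grip": 1},{"offset": [5,0,0],"twist": [0,0,0],"grip": 1},{"offset": [5,0,0],"twist": [0,0,0],"grip": 1},{"offset": [5,0,0],"twist": [0,0,0],"grip": 1},{"offset": [4,0,0],"twist": [0,0,0],"grip": 1},{"offset": [2,0,0],"twist": [0,0,0],"grip": 1},{"offset": [0,0,0],"twist": [0,0,0],"grip": 1},{"offset": [0,0,0],"twist": [0,0,0],"grip": 1}]'

```text
time: 5.75
position: [0.5606, -0.2162, 0.0589]
tool_rot: [0.772, 0.636, 0.0, 0.0]
ft_force: [0.6, -0.4, 0.0]
gripper_width: 0.0003
```

```bash
python3 go.py 18 -108 58; python3 - <<'E'
from workcell import camera
from h import *
c=camera("wrist");cv2.imwrite("pics/w3.png",c["frame"][:,:,::-1])
E
```

```text
t 5.75 tcp housing mm [  18.5 -114.3   58.9] jaw yaw rel housing 0.03 z [ 0.  0. -1.] F [ 0.6 -0.4  0. ] w 0.0003 j [-0.41  0.3   1.92  0.    0.92 -0.22]
tool offset mm [ 6.3 -0.5  0.9]
```

View pics/w3.png

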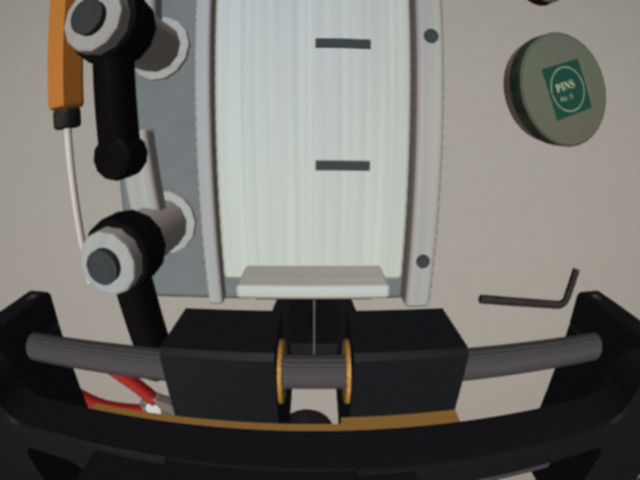

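Request:
jog_arm --steps '[{"offset": [2,0,0],"twist": [0,0,0],"grip": 1},{"offset": [2,0,0],"twist": [0,0,0],"grip": 1},{"offset": [1,0,0],"twist": [0,0,0],"grip": 1},{"offset": [1,0,0],"twist": [0,0,0],"grip": 1},{"offset": [1,0,0],"twist": [0,0,0],"grip": 1}]'

```text
time: 6.22
position: [0.562, -0.2104, 0.059]
tool_rot: [0.772, 0.636, -0.0, 0.001]
ft_force: [-0.7, -6.6, -0.4]
gripper_width: 0.0007
```

```bash
python3 go.py
```

```text
t 6.22 tcp housing mm [  18.7 -108.3   59. ] jaw yaw rel housing 0.04 z [ 0.001 -0.001 -1.   ] F [-0.7 -6.6 -0.4] w 0.0007 j [-0.4   0.29  1.92 -0.    0.92 -0.21]
```

Request:
jog_arm --steps '[{"offset": [1,0,0],"twist": [0,0,0],"grip": 1},{"offset": [1,0,0],"twist": [0,0,0],"grip": 1},{"offset": [0,0,0],"twist": [0,0,0],"grip": 1}]'

```text
time: 6.47
position: [0.5624, -0.2104, 0.0592]
tool_rot: [0.772, 0.636, -0.001, 0.002]
ft_force: [-1.2, -11.4, -1.1]
gripper_width: 0.0002
```

```bash
python3 go.py
```

```text
t 6.47 tcp housing mm [  19.1 -108.3   59.2] jaw yaw rel housing 0.08 z [ 0.001 -0.005 -1.   ] F [ -1.2 -11.4  -1.1] w 0.0002 j [-0.4   0.29  1.92 -0.    0.92 -0.2 ]
```

The position stalled at -108.3 (expected -108) while the force rose, so the cover is on the stop. One firmer push, then back off and up to above the middle lever.

Request:
jog_arm --steps '[{"offset": [2,0,0],"twist": [0,0,0],"grip": 1},{"offset": [1,0,0],"twist": [0,0,0],"grip": 1},{"offset": [0,0,0],"twist": [0,0,0],"grip": 1}]'

```text
time: 6.72
position: [0.5625, -0.2103, 0.0597]
tool_rot: [0.771, 0.636, -0.003, 0.004]
ft_force: [-4.3, -20.5, 0.9]
gripper_width: 0.0005
```

```bash
python3 go.py 18 -108 59
```

```text
t 6.72 tcp housing mm [  19.2 -108.1   59.7] jaw yaw rel housing 0.14 z [ 0.001 -0.009 -1.   ] F [ -4.3 -20.5   0.9] w 0.0005 j [-0.39  0.29  1.92 -0.01  0.92 -0.2 ]
tool offset mm [ 0.1 -1.2  0.6]
```

Request:
jog_arm --steps '[{"offset": [-10,0,0],"twist": [0,0,0],"grip": 1},{"offset": [-12,0,0],"twist": [0,0,0],"grip": 1},{"offset": [0,0,-30],"twist": [0,0,0],"grip": 1},{"offset": [0,0,-30],"twist": [0,0,0],"grip": 1},{"offset": [0,0,-30],"twist": [0,0,0],"grip": 1},{"offset": [0,-30,0],"twist": [0,0,0],"grip": 0.55},{"offset": [25,-20,0],"twist": [0,0,0],"grip": 0.55},{"offset": [25,-15,0],"twist": [0,0,0],"grip": 0.55},{"offset": [25,0,0],"twist": [0,0,0],"grip": 0.55},{"offset": [0,0,0],"twist": [0,0,0],"grip": 0.55},{"offset": [0,0,0],"twist": [0,0,0],"grip": 0.55}]'

```text
time: 7.63
position: [0.509, -0.1392, 0.1487]
tool_rot: [0.771, 0.636, 0.0, -0.0]
ft_force: [-0.6, -0.3, 0.1]
gripper_width: 0.0381
```

```bash
python3 go.py -46 -42 76; python3 - <<'E'
from workcell import camera
from h import *
c=camera("wrist");np.savez("pics/w4.npz",**c);cv2.imwrite("pics/w4.png",c["frame"][:,:,::-1])
E
```

```text
t 7.63 tcp housing mm [-47.  -48.7 148.7] jaw yaw rel housing 0.15 z [ 0.  0. -1.] F [-0.6 -0.3  0.1] w 0.0381 j [-0.31  0.06  2.01  0.    1.07 -0.12]
tool offset mm [ 6.6  1.  72.7]
```

View pics/w4.png

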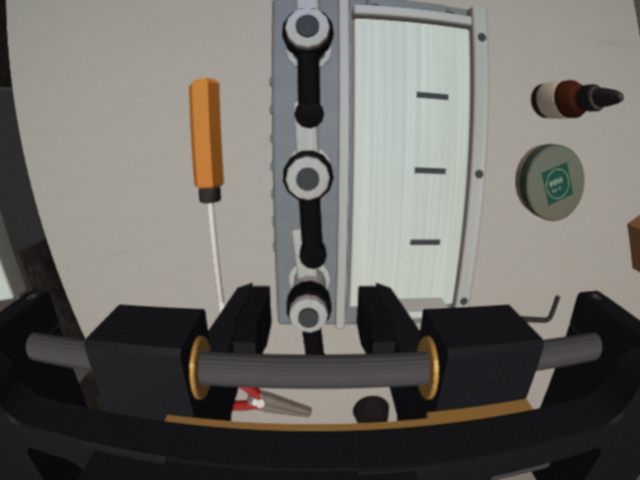

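The wrist view shows the cover against the end stop (top, row 12). Hub tops are at (307,27), (307,177) and (309,316), with the middle lever tip at (313,250). I'll check the model against this view.

```bash
python3 - <<'E'
from go import *
c=load("w4");o,M,p=state()
def fp(w):
    q=rot(c).T@(np.asarray(w)-c["eye"]);q=np.array([q[0],-q[1],-q[2]]);th=np.arctan2(np.hypot(q[0],q[1]),q[2]);r=c["fx"]*th/np.hypot(q[0],q[1]);return np.array([c["cx"]+r*q[0],c["cy"]+r*q[1]])
print("eye",c["eye"],"tcp px",fp(p).round(1))
H=housing(*HP)
px=[(307.5,27),(307.5,176.5),(309,317)]
for y,u in zip((.08,0,-.08),px): print(fp(H((-.05,y,.1045))).round(1),u)
from scipy.optimize import least_squares
f=lambda v:np.concatenate([fp(housing(*v)((-.05,y,.1045)))-np.array(u) for y,u in zip((.08,0,-.08),px)])
r=least_squares(f,HP);print(r.x,np.degrees(r.x[2]),f(r.x).round(1))
q=.116;H=housing(*r.x)
for q in (0,.1,.2,.3):
  a=np.pi+1.75-q;print(q,fp(H((-.05+.046*np.cos(a),.046*np.sin(a),.096))).round(1))
E
python3 - <<'E'
import cv2
a=cv2.imread("pics/w4.png")[0:350,240:390];cv2.imwrite("pics/w4c.png",cv2.resize(a[130:330],(600,800))[:600])
E
```

```text
t 7.68 tcp housing mm [-46.6 -49.4 148.8] jaw yaw rel housing 0.1 z [ 0.  0. -1.] F [0.3 0.3 0.7] w 0.0395 j [-0.32  0.06  2.01  0.    1.07 -0.12]
eye [ 0.52384255 -0.06560734  0.29622238] tcp px [313.1 306.4]
[307.1  28.5] (307.5, 27)
[306.9 180.6] (307.5, 176.5)
[307.3 318.1] (309, 317)
[ 0.5653056  -0.09903092 -0.188703  ] -10.811885219891098 [-0.2 -0.9  0.3  1.6 -0.2 -0.9]
0 [322.9 255.3]
0.1 [314.9 256.3]
0.2 [306.9 256.5]
0.3 [298.9 256. ]
```

View pics/w4c.png

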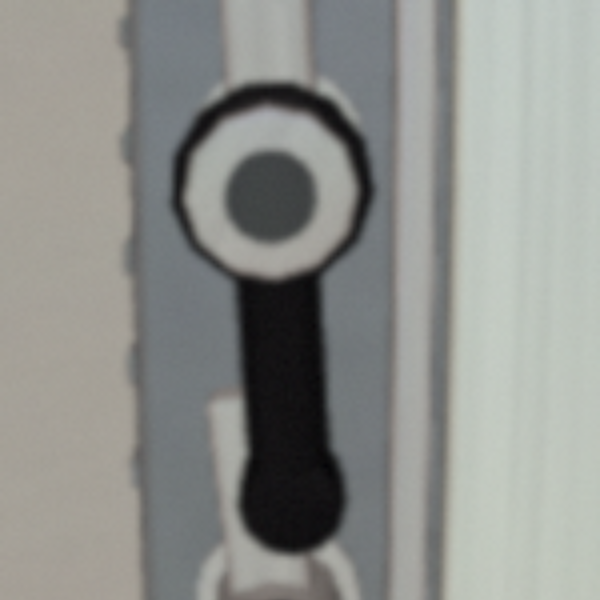

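Request:
jog_arm --steps '[{"offset": [7,0,20],"twist": [0,0,-3],"grip": 0.55},{"offset": [0,0,20],"twist": [0,0,0],"grip": 0.55},{"offset": [0,0,20],"twist": [0,0,0],"grip": 0.55},{"offset": [0,0,12],"twist": [0,0,0],"grip": 0.55},{"offset": [0,0,0],"twist": [0,0,0],"grip": 0.55},{"offset": [0,0,0],"twist": [0,0,0],"grip": 0.55}]' --newtons 8

```text
time: 8.18
position: [0.51, -0.1339, 0.0761]
tool_rot: [0.755, 0.655, -0.001, -0.001]
ft_force: [0.4, 0.1, 0.6]
gripper_width: 0.0394
```

```bash
sed -i 's/^HP=.*/HP=(.565,-.0997,np.radians(-10.9))/; s/11\.1/10.9/' go.py; python3 go.py -47.5 -42 76; python3 - <<'E'
from workcell import camera
from h import *
c=camera("wrist");cv2.imwrite("pics/w5.png",c["frame"][:,:,::-1])
E
```

```text
t 8.18 tcp housing mm [-47.5 -44.   76.1] jaw yaw rel housing 2.77 z [-0.002  0.001 -1.   ] F [0.4 0.1 0.6] w 0.0394 j [-0.3   0.15  2.07 -0.    0.93 -0.16]
tool offset mm [2.  0.1 0.1]
```

View pics/w5.png

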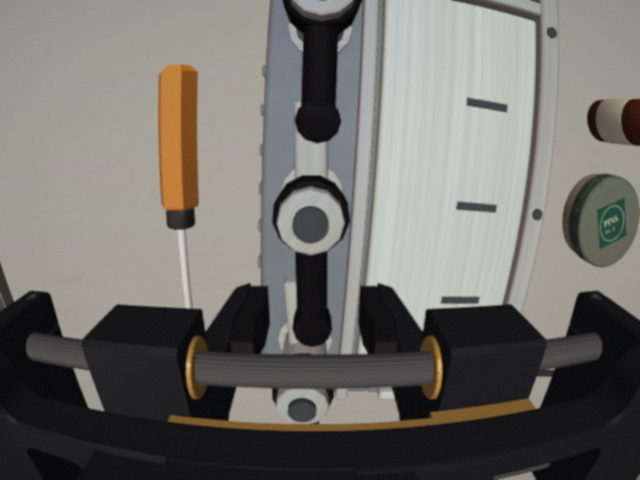

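Straddling the middle lever (tip at (313,325)), between the fingers. Grip lightly and turn along the arc.

Request:
jog_arm --steps '[{"offset": [2,0,0],"twist": [0,0,0],"grip": 1},{"offset": [0,0,0],"twist": [0,0,0],"grip": 1},{"offset": [0,0,0],"twist": [0,0,0],"grip": 1},{"offset": [0,0,0],"twist": [0,0,0],"grip": 1},{"offset": [0,0,0],"twist": [0,0,0],"grip": 1}]' --newtons 8

```text
time: 8.65
position: [0.5108, -0.1315, 0.0775]
tool_rot: [0.755, 0.656, -0.0, 0.0]
ft_force: [-2.5, -0.9, 4.5]
gripper_width: 0.0157
```

```bash
python3 go.py -47.5 -42 76
```

```text
t 8.65 tcp housing mm [-47.2 -41.5  77.5] jaw yaw rel housing 2.84 z [ 0. -0. -1.] F [-2.5 -0.9  4.5] w 0.0157 j [-0.3   0.15  2.07 -0.    0.93 -0.16]
tool offset mm [-0.5 -0.3  1.5]
```

Request:
jog_arm --steps '[{"offset": [0.2,-4.4,0],"twist": [0,0,6],"grip": 1},{"offset": [0.2,-4.4,0],"twist": [0,0,6],"grip": 1},{"offset": [0.2,-4.4,0],"twist": [0,0,6],"grip": 1},{"offset": [0.2,-4.4,0],"twist": [0,0,6],"grip": 1},{"offset": [0.2,-4.4,0],"twist": [0,0,6],"grip": 1}]'

```text
time: 9.07
position: [0.4916, -0.1242, 0.0776]
tool_rot: [0.9, 0.436, 0.001, 0.002]
ft_force: [-0.3, -4.0, 1.2]
gripper_width: 0.0154
```

```bash
python3 go.py
```

```text
t 9.07 tcp housing mm [-67.5 -37.9  77.6] jaw yaw rel housing -27.44 z [ 0.003 -0.003 -1.   ] F [-0.3 -4.   1.2] w 0.0154 j [-0.3   0.11  2.11 -0.    0.92  0.37]
```

Request:
jog_arm --steps '[{"offset": [0.2,-4.4,0],"twist": [0,0,6],"grip": 1},{"offset": [0.2,-4.4,0],"twist": [0,0,6],"grip": 1},{"offset": [0.2,-4.4,0],"twist": [0,0,6],"grip": 1},{"offset": [0.2,-4.4,0],"twist": [0,0,6],"grip": 1},{"offset": [0.2,-4.4,0],"twist": [0,0,6],"grip": 1},{"offset": [0.2,-4.4,0],"twist": [0,0,6],"grip": 1},{"offset": [0.2,-4.4,0],"twist": [0,0,6],"grip": 1},{"offset": [0.2,-4.4,0],"twist": [0,0,6],"grip": 1},{"offset": [0,0,0],"twist": [0,0,0],"grip": 1}]'

```text
time: 9.82
position: [0.474, -0.0934, 0.0775]
tool_rot: [0.999, 0.032, -0.0, 0.001]
ft_force: [-3.8, -2.7, 5.1]
gripper_width: 0.0151
```

```bash
python3 go.py -92 0 77
```

```text
t 9.82 tcp housing mm [-90.5 -11.   77.5] jaw yaw rel housing -75.39 z [-0.    -0.002 -1.   ] F [-3.8 -2.7  5.1] w 0.0151 j [-0.24  0.07  2.16 -0.    0.92  1.26]
tool offset mm [  1.4 -11.1   0.4]
```

Request:
jog_arm --steps '[{"offset": [0.2,-4.4,0],"twist": [0,0,6],"grip": 1},{"offset": [0.2,-4.4,0],"twist": [0,0,6],"grip": 1},{"offset": [0.1,-2.2,0],"twist": [0,0,3],"grip": 1},{"offset": [0,-1,0],"twist": [0,0,0],"grip": 1},{"offset": [0,0,0],"twist": [0,0,0],"grip": 1}]'

```text
time: 10.23
position: [0.4746, -0.0823, 0.0774]
tool_rot: [0.995, -0.096, -0.001, 0.002]
ft_force: [-4.3, -7.4, 5.9]
gripper_width: 0.0156
```

```bash
python3 go.py -92 0 77
```

```text
t 10.23 tcp housing mm [-92.1  -0.   77.4] jaw yaw rel housing -90.1 z [-0.001 -0.003 -1.   ] F [-4.3 -7.4  5.9] w 0.0156 j [-0.22  0.06  2.16 -0.    0.92  1.54]
tool offset mm [ 0.1 -0.   0.4]
```

Request:
jog_arm --steps '[{"offset": [0,-1,0],"twist": [0,0,0],"grip": 1},{"offset": [0,-1,0],"twist": [0,0,0],"grip": 1},{"offset": [0,0,0],"twist": [0,0,0],"grip": 1}]'

```text
time: 10.48
position: [0.4745, -0.0821, 0.0774]
tool_rot: [0.995, -0.095, -0.001, 0.003]
ft_force: [-6.3, -14.0, 6.3]
gripper_width: 0.0157
```

```bash
python3 go.py -92 0 77
```

```text
t 10.48 tcp housing mm [-92.2   0.1  77.4] jaw yaw rel housing -90.02 z [-0.002 -0.006 -1.   ] F [ -6.3 -14.    6.3] w 0.0157 j [-0.22  0.06  2.16 -0.01  0.92  1.55]
tool offset mm [0.2 0.1 0.4]
```

The lever stalled at the end stop: grip point at housing y = 0.1 mm with force up to 14 N. Release, lift, turn the tool back.

Request:
jog_arm --steps '[{"offset": [0,2,0],"twist": [0,0,0],"grip": 0.9},{"offset": [0,0,0],"twist": [0,0,0],"grip": 0.55},{"offset": [0,0,0],"twist": [0,0,0],"grip": 0.55},{"offset": [0,0,0],"twist": [0,0,0],"grip": 0.55},{"offset": [0,0,-25],"twist": [0,0,0],"grip": 0.55},{"offset": [0,0,-25],"twist": [0,0,0],"grip": 0.55},{"offset": [0,0,-20],"twist": [0,0,0],"grip": 0.55},{"offset": [0,0,0],"twist": [0,0,-7],"grip": 0.55},{"offset": [0,0,0],"twist": [0,0,-7],"grip": 0.55},{"offset": [0,0,0],"twist": [0,0,-7],"grip": 0.55},{"offset": [0,0,0],"twist": [0,0,-7],"grip": 0.55},{"offset": [0,0,0],"twist": [0,0,-7],"grip": 0.55},{"offset": [0,0,0],"twist": [0,0,-7],"grip": 0.55},{"offset": [0,0,0],"twist": [0,0,-7],"grip": 0.55},{"offset": [0,0,0],"twist": [0,0,-7],"grip": 0.55},{"offset": [0,0,0],"twist": [0,0,-7],"grip": 0.55},{"offset": [0,0,0],"twist": [0,0,-7],"grip": 0.55},{"offset": [0,0,0],"twist": [0,0,-7],"grip": 0.55},{"offset": [0,0,0],"twist": [0,0,-7],"grip": 0.55},{"offset": [0,0,0],"twist": [0,0,-6],"grip": 0.55},{"offset": [0,0,0],"twist": [0,0,0],"grip": 0.55}]'

```text
schema error: expected 1 to 20 rows
```

```bash
python3 go.py -50 38 76; python3 - <<'E'
from workcell import camera
from h import *
c=camera("wrist");np.savez("pics/w6.npz",**c);cv2.imwrite("pics/w6.png",c["frame"][:,:,::-1])
E
```

```text
t 10.48 tcp housing mm [-92.2   0.1  77.4] jaw yaw rel housing -90.02 z [-0.002 -0.006 -1.   ] F [ -6.3 -14.    6.3] w 0.0157 j [-0.22  0.06  2.16 -0.01  0.92  1.55]
tool offset mm [ 42.1 -37.9   1.1]
```

View pics/w6.png

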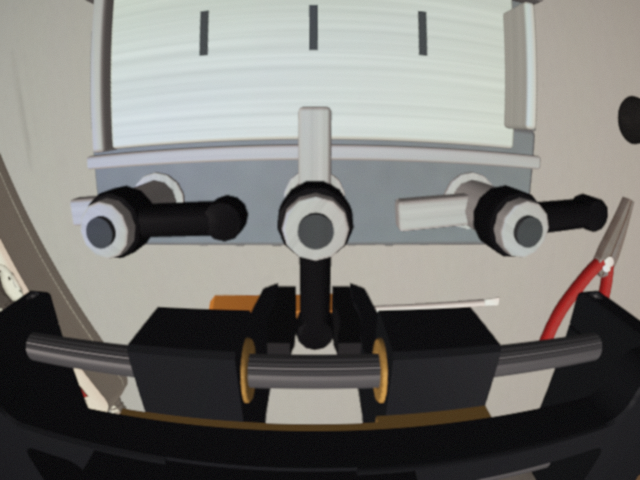

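The call was refused because it had 21 rows. The view shows the middle lever straight at housing -x and its dog over the cover edge at (315,140), so it is tight. Resending split in two.

Request:
jog_arm --steps '[{"offset": [0,2,0],"twist": [0,0,0],"grip": 0.9},{"offset": [0,0,0],"twist": [0,0,0],"grip": 0.55},{"offset": [0,0,0],"twist": [0,0,0],"grip": 0.55},{"offset": [0,0,0],"twist": [0,0,0],"grip": 0.55},{"offset": [0,0,-25],"twist": [0,0,0],"grip": 0.55},{"offset": [0,0,-25],"twist": [0,0,0],"grip": 0.55},{"offset": [0,0,-20],"twist": [0,0,0],"grip": 0.55},{"offset": [0,0,0],"twist": [0,0,0],"grip": 0.55}]'

```text
time: 11.2
position: [0.4787, -0.0813, 0.1512]
tool_rot: [0.995, -0.096, 0.004, 0.0]
ft_force: [0.8, -0.1, 0.3]
gripper_width: 0.0395
```

Request:
jog_arm --steps '[{"offset": [0,0,0],"twist": [0,0,-7],"grip": 0.55},{"offset": [0,0,0],"twist": [0,0,-7],"grip": 0.55},{"offset": [0,0,0],"twist": [0,0,-7],"grip": 0.55},{"offset": [0,0,0],"twist": [0,0,-7],"grip": 0.55},{"offset": [0,0,0],"twist": [0,0,-7],"grip": 0.55},{"offset": [0,0,0],"twist": [0,0,-7],"grip": 0.55},{"offset": [0,0,0],"twist": [0,0,-7],"grip": 0.55},{"offset": [0,0,0],"twist": [0,0,-7],"grip": 0.55},{"offset": [0,0,0],"twist": [0,0,-7],"grip": 0.55},{"offset": [0,0,0],"twist": [0,0,-7],"grip": 0.55},{"offset": [0,0,0],"twist": [0,0,-7],"grip": 0.55},{"offset": [0,0,0],"twist": [0,0,-7],"grip": 0.55},{"offset": [0,0,0],"twist": [0,0,-6],"grip": 0.55},{"offset": [0,0,0],"twist": [0,0,0],"grip": 0.55}]'

```text
time: 12.37
position: [0.4747, -0.0805, 0.1455]
tool_rot: [0.771, 0.637, -0.0, -0.001]
ft_force: [-1.0, -0.1, -0.7]
gripper_width: 0.0395
```

```bash
python3 go.py -50 38 76; python3 - <<'E'
from workcell import camera
from h import *
c=camera("wrist");np.savez("pics/w6.npz",**c);cv2.imwrite("pics/w7.png",c["frame"][:,:,::-1])
E
```

```text
t 12.37 tcp housing mm [-92.3   1.8 145.5] jaw yaw rel housing -0.01 z [-0.001  0.    -1.   ] F [-1.  -0.1 -0.7] w 0.0395 j [-0.22 -0.02  2.1   0.    1.06 -0.03]
tool offset mm [36.2 42.4 69.4]
```

View pics/w7.png

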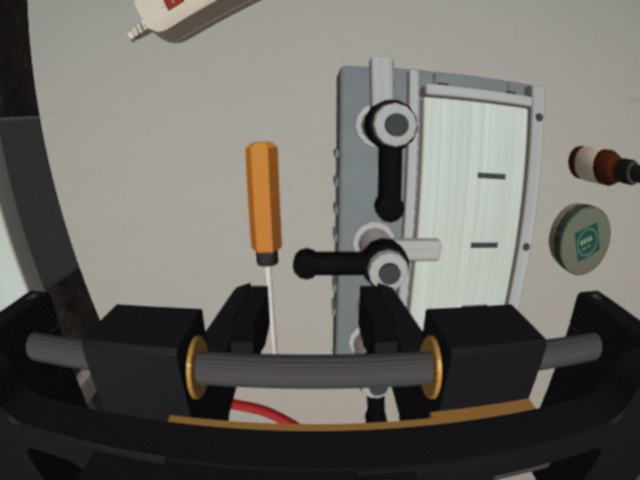

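The middle lever points to housing -x (round end at (303,263)). The left lever still points along -y (end at (390,208)). Moving over the left grip.

Request:
jog_arm --steps '[{"offset": [18,21,0],"twist": [0,0,0],"grip": 0.55},{"offset": [18,21,0],"twist": [0,0,0],"grip": 0.55},{"offset": [0,0,0],"twist": [0,0,0],"grip": 0.55},{"offset": [0,0,20],"twist": [0,0,0],"grip": 0.55},{"offset": [0,0,20],"twist": [0,0,0],"grip": 0.55},{"offset": [0,0,15],"twist": [0,0,0],"grip": 0.55},{"offset": [0,0,0],"twist": [0,0,0],"grip": 0.55},{"offset": [0,0,0],"twist": [0,0,0],"grip": 0.55}]'

```text
time: 13.08
position: [0.5219, -0.0535, 0.0905]
tool_rot: [0.773, 0.635, -0.001, -0.001]
ft_force: [0.3, -0.3, 0.8]
gripper_width: 0.0397
```

```bash
python3 go.py -50 38 77; python3 - <<'E'
from workcell import camera
from h import *
c=camera("wrist");np.savez("pics/w6.npz",**c);cv2.imwrite("pics/w8.png",c["frame"][:,:,::-1])
E
```

```text
t 13.08 tcp housing mm [-51.   37.2  90.5] jaw yaw rel housing -0.27 z [-0.003  0.    -1.   ] F [ 0.3 -0.3  0.8] w 0.0397 j [-0.15  0.13  2.06 -0.    0.96  0.05]
tool offset mm [ 0.8  1.1 13.5]
```

View pics/w8.png

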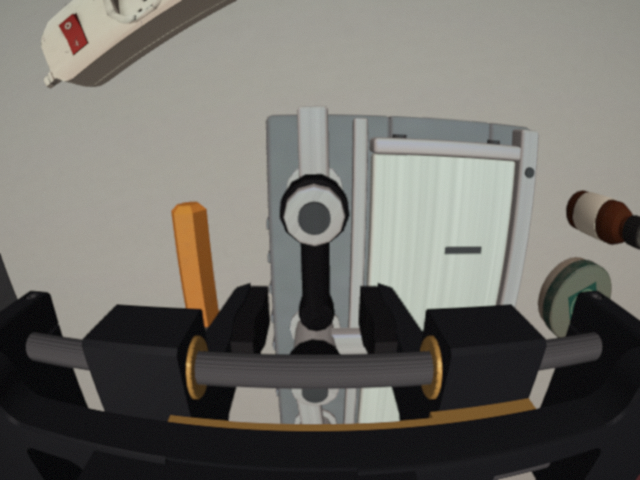

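Request:
jog_arm --steps '[{"offset": [0.5,0.5,13],"twist": [0,0,0],"grip": 0.55},{"offset": [0,0,0],"twist": [0,0,0],"grip": 0.55},{"offset": [0,0,0],"twist": [0,0,0],"grip": 1},{"offset": [0,0,0],"twist": [0,0,0],"grip": 1},{"offset": [0,0,0],"twist": [0,0,0],"grip": 1},{"offset": [0,0,0],"twist": [0,0,0],"grip": 1},{"offset": [0,0,0],"twist": [0,0,0],"grip": 1},{"offset": [0.2,-4.4,0],"twist": [0,0,6],"grip": 1},{"offset": [0.2,-4.4,0],"twist": [0,0,6],"grip": 1},{"offset": [0.2,-4.4,0],"twist": [0,0,6],"grip": 1}]'

```text
time: 13.97
position: [0.5127, -0.0498, 0.0796]
tool_rot: [0.863, 0.505, 0.001, 0.002]
ft_force: [1.1, -3.5, 1.4]
gripper_width: 0.0158
```

```bash
python3 go.py
```

```text
t 13.97 tcp housing mm [-60.8  39.2  79.6] jaw yaw rel housing -18.44 z [ 0.003 -0.002 -1.   ] F [ 1.1 -3.5  1.4] w 0.0158 j [-0.14  0.12  2.09 -0.    0.93  0.37]
```

Request:
jog_arm --steps '[{"offset": [0.2,-4.4,0.3],"twist": [0,0,6],"grip": 1},{"offset": [0.2,-4.4,0.3],"twist": [0,0,6],"grip": 1},{"offset": [0.2,-4.4,0.3],"twist": [0,0,6],"grip": 1},{"offset": [0.2,-4.4,0.3],"twist": [0,0,6],"grip": 1},{"offset": [0.2,-4.4,0.3],"twist": [0,0,6],"grip": 1},{"offset": [0.2,-4.4,0],"twist": [0,0,6],"grip": 1},{"offset": [0.2,-4.4,0],"twist": [0,0,6],"grip": 1},{"offset": [0.2,-4.4,0],"twist": [0,0,6],"grip": 1},{"offset": [0.2,-4.4,0],"twist": [0,0,6],"grip": 1},{"offset": [0.2,-4.4,0],"twist": [0,0,6],"grip": 1},{"offset": [0,0,0],"twist": [0,0,0],"grip": 1}]'

```text
time: 14.88
position: [0.4893, -0.0134, 0.0787]
tool_rot: [1.0, 0.006, -0.0, 0.001]
ft_force: [-6.6, -2.6, 11.8]
gripper_width: 0.0157
```

```bash
python3 go.py -92 80 77
```

```text
t 14.88 tcp housing mm [-90.6  70.5  78.7] jaw yaw rel housing -78.4 z [-0.001 -0.001 -1.   ] F [-6.6 -2.6 11.8] w 0.0157 j [-0.08  0.08  2.14 -0.    0.92  1.48]
tool offset mm [ 0.6 -9.6  1.6]
```

Request:
jog_arm --steps '[{"offset": [0.2,-4.4,-1],"twist": [0,0,6],"grip": 1},{"offset": [0.1,-3.5,0],"twist": [0,0,5],"grip": 1},{"offset": [0,-1.5,0],"twist": [0,0,0.6],"grip": 1},{"offset": [0,0,0],"twist": [0,0,0],"grip": 1}]'

```text
time: 15.22
position: [0.4899, -0.004, 0.0787]
tool_rot: [0.996, -0.093, -0.001, 0.001]
ft_force: [-4.6, -2.5, 6.2]
gripper_width: 0.0157
```

```bash
python3 go.py -92 80 77
```

```text
t 15.22 tcp housing mm [-91.9  79.8  78.7] jaw yaw rel housing -89.72 z [-0.001 -0.001 -1.   ] F [-4.6 -2.5  6.2] w 0.0157 j [-0.06  0.08  2.14 -0.    0.92  1.7 ]
tool offset mm [-0.1 -0.2  1.7]
```

Request:
jog_arm --steps '[{"offset": [0,-1,0],"twist": [0,0,0],"grip": 1},{"offset": [0,-1,0],"twist": [0,0,0],"grip": 1},{"offset": [0,0,0],"twist": [0,0,0],"grip": 1}]'

```text
time: 15.47
position: [0.4898, -0.0037, 0.0786]
tool_rot: [0.996, -0.091, -0.001, 0.002]
ft_force: [-4.9, -9.9, 5.8]
gripper_width: 0.0157
```

```bash
python3 go.py -92 80 77
```

```text
t 15.47 tcp housing mm [-92.   80.1  78.6] jaw yaw rel housing -89.6 z [-0.002 -0.004 -1.   ] F [-4.9 -9.9  5.8] w 0.0157 j [-0.06  0.08  2.14 -0.01  0.92  1.7 ]
tool offset mm [-0.   0.1  1.6]
```

Stalled at y = 80.1 with rising force, so I press once more and release. Then on to the right bolt.

Request:
jog_arm --steps '[{"offset": [0,-1,0],"twist": [0,0,0],"grip": 1},{"offset": [0,0,0],"twist": [0,0,0],"grip": 1}]'

```text
time: 15.63
position: [0.4898, -0.0036, 0.0786]
tool_rot: [0.996, -0.091, -0.001, 0.003]
ft_force: [-5.4, -14.0, 7.0]
gripper_width: 0.0161
```

Request:
jog_arm --steps '[{"offset": [0,3,0],"twist": [0,0,0],"grip": 0.9},{"offset": [0,0,0],"twist": [0,0,0],"grip": 0.55},{"offset": [0,0,0],"twist": [0,0,0],"grip": 0.55},{"offset": [0,0,0],"twist": [0,0,0],"grip": 0.55},{"offset": [0,0,-25],"twist": [0,0,0],"grip": 0.55},{"offset": [0,0,-25],"twist": [0,0,0],"grip": 0.55},{"offset": [0,0,-20],"twist": [0,0,0],"grip": 0.55},{"offset": [0,0,0],"twist": [0,0,0],"grip": 0.55}]'

```text
time: 16.3
position: [0.4941, -0.0034, 0.1528]
tool_rot: [0.996, -0.093, 0.004, -0.0]
ft_force: [1.1, 0.5, 0.6]
gripper_width: 0.0398
```

Request:
jog_arm --steps '[{"offset": [0,0,0],"twist": [0,0,-7],"grip": 0.55},{"offset": [0,0,0],"twist": [0,0,-7],"grip": 0.55},{"offset": [0,0,0],"twist": [0,0,-7],"grip": 0.55},{"offset": [0,0,0],"twist": [0,0,-7],"grip": 0.55},{"offset": [0,0,0],"twist": [0,0,-7],"grip": 0.55},{"offset": [0,0,0],"twist": [0,0,-7],"grip": 0.55},{"offset": [0,0,0],"twist": [0,0,-7],"grip": 0.55},{"offset": [0,0,0],"twist": [0,0,-7],"grip": 0.55},{"offset": [0,0,0],"twist": [0,0,-7],"grip": 0.55},{"offset": [0,0,0],"twist": [0,0,-7],"grip": 0.55},{"offset": [0,0,0],"twist": [0,0,-7],"grip": 0.55},{"offset": [0,0,0],"twist": [0,0,-7],"grip": 0.55},{"offset": [0,0,0],"twist": [0,0,-7],"grip": 0.55},{"offset": [0,0,0],"twist": [0,0,-2],"grip": 0.55},{"offset": [0,0,0],"twist": [0,0,0],"grip": 0.55}]'

```text
time: 17.55
position: [0.49, -0.0033, 0.147]
tool_rot: [0.752, 0.659, -0.0, -0.0]
ft_force: [0.7, -0.6, -0.2]
gripper_width: 0.04
```

```bash
python3 go.py -47 -122 149
```

```text
t 17.55 tcp housing mm [-91.9  80.5 147. ] jaw yaw rel housing 3.3 z [-0.001  0.    -1.   ] F [ 0.7 -0.6 -0.2] w 0.04 j [-0.06 -0.01  2.09  0.    1.06  0.08]
tool offset mm [-204.7   33.1   -2. ]
```

Request:
jog_arm --steps '[{"offset": [-34,5,0],"twist": [0,0,0],"grip": 0.55},{"offset": [-34,6,0],"twist": [0,0,0],"grip": 0.55},{"offset": [-34,5,0],"twist": [0,0,0],"grip": 0.55},{"offset": [-34,6,0],"twist": [0,0,0],"grip": 0.55},{"offset": [-34,5,0],"twist": [0,0,0],"grip": 0.55},{"offset": [-34,6,0],"twist": [0,0,0],"grip": 0.55},{"offset": [0,0,0],"twist": [0,0,0],"grip": 0.55},{"offset": [0,0,0],"twist": [0,0,0],"grip": 0.55},{"offset": [0,0,20],"twist": [0,0,0],"grip": 0.55},{"offset": [0,0,20],"twist": [0,0,0],"grip": 0.55},{"offset": [0,0,0],"twist": [0,0,0],"grip": 0.55},{"offset": [0,0,0],"twist": [0,0,0],"grip": 0.55}]'

```text
time: 18.55
position: [0.4945, -0.2082, 0.1066]
tool_rot: [0.753, 0.658, -0.001, -0.002]
ft_force: [-0.5, -0.6, 0.2]
gripper_width: 0.0395
```

```bash
python3 go.py -46.7 -122 77; python3 - <<'E'
from workcell import camera
from h import *
c=camera("wrist");np.savez("pics/w9.npz",**c);cv2.imwrite("pics/w9.png",c["frame"][:,:,::-1])
E
```

```text
t 18.55 tcp housing mm [ -48.7 -119.9  106.6] jaw yaw rel housing 3.26 z [-0.004  0.002 -1.   ] F [-0.5 -0.6  0.2] w 0.0395 j [-0.45  0.13  2.03  0.    0.99 -0.31]
tool offset mm [-2.3  2.  29.6]
```

View pics/w9.png

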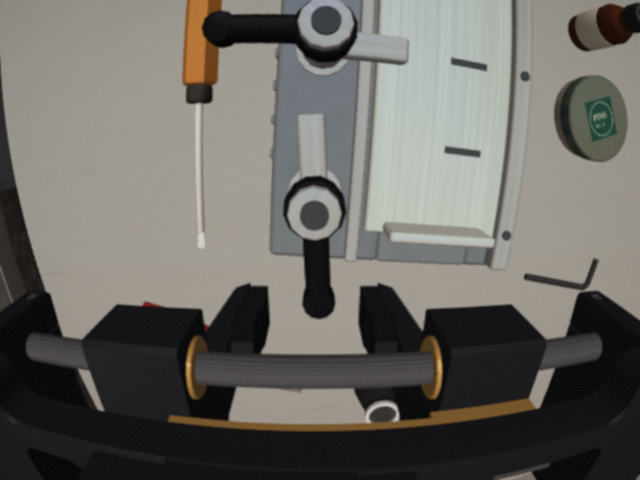

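The right lever is between the fingers (end at (319,300)), about 2 mm toward +tool y. I adjust for that, descend, grip and turn.

Request:
jog_arm --steps '[{"offset": [-1,1.5,14],"twist": [0,0,0],"grip": 0.55},{"offset": [0,0,14],"twist": [0,0,0],"grip": 0.55},{"offset": [0,0,0],"twist": [0,0,0],"grip": 0.55},{"offset": [0,0,0],"twist": [0,0,0],"grip": 1},{"offset": [0,0,0],"twist": [0,0,0],"grip": 1},{"offset": [0,0,0],"twist": [0,0,0],"grip": 1},{"offset": [0,0,0],"twist": [0,0,0],"grip": 1},{"offset": [0,0,0],"twist": [0,0,0],"grip": 1},{"offset": [0.2,-4.4,0],"twist": [0,0,6],"grip": 1},{"offset": [0.2,-4.4,0],"twist": [0,0,6],"grip": 1},{"offset": [0.2,-4.4,0],"twist": [0,0,6],"grip": 1}]'

```text
time: 19.52
position: [0.486, -0.209, 0.0815]
tool_rot: [0.848, 0.53, 0.001, 0.002]
ft_force: [0.4, -3.0, 1.2]
gripper_width: 0.0153
```

```bash
python3 go.py
```

```text
t 19.52 tcp housing mm [ -56.9 -122.2   81.5] jaw yaw rel housing -15.04 z [ 0.003 -0.003 -1.   ] F [ 0.4 -3.   1.2] w 0.0153 j [-0.45  0.14  2.06 -0.    0.93  0.  ]
```

Request:
jog_arm --steps '[{"offset": [0.2,-4.4,0],"twist": [0,0,6],"grip": 1},{"offset": [0.2,-4.4,0],"twist": [0,0,6],"grip": 1},{"offset": [0.2,-4.4,0],"twist": [0,0,6],"grip": 1},{"offset": [0.2,-4.4,0],"twist": [0,0,6],"grip": 1},{"offset": [0.2,-4.4,0],"twist": [0,0,6],"grip": 1},{"offset": [0.2,-4.4,0],"twist": [0,0,6],"grip": 1},{"offset": [0.2,-4.4,0],"twist": [0,0,6],"grip": 1},{"offset": [0.2,-4.4,0],"twist": [0,0,6],"grip": 1},{"offset": [0.2,-4.4,0],"twist": [0,0,6],"grip": 1},{"offset": [0.2,-4.4,0],"twist": [0,0,6],"grip": 1},{"offset": [0,0,0],"twist": [0,0,0],"grip": 1}]'

```text
time: 20.43
position: [0.4587, -0.1739, 0.081]
tool_rot: [0.999, 0.036, -0.002, 0.001]
ft_force: [-9.3, -3.4, 7.5]
gripper_width: 0.016
```

```bash
python3 go.py -92 -80 77
```

```text
t 20.43 tcp housing mm [-90.4 -93.   81. ] jaw yaw rel housing -74.99 z [-0.004 -0.002 -1.   ] F [-9.3 -3.4  7.5] w 0.016 j [-0.41  0.08  2.14 -0.    0.93  1.09]
tool offset mm [  1.8 -12.9   4. ]
```

Request:
jog_arm --steps '[{"offset": [0.2,-4.4,0],"twist": [0,0,6],"grip": 1},{"offset": [0.2,-4.4,0],"twist": [0,0,6],"grip": 1},{"offset": [0.1,-3,0],"twist": [0,0,3],"grip": 1},{"offset": [0,-1.5,0],"twist": [0,0,0],"grip": 1},{"offset": [0,0,0],"twist": [0,0,0],"grip": 1}]'

```text
time: 20.85
position: [0.4595, -0.1609, 0.0807]
tool_rot: [0.996, -0.092, -0.002, 0.001]
ft_force: [-8.7, -5.0, 7.9]
gripper_width: 0.0152
```

```bash
python3 go.py -92 -80 77
```

```text
t 20.85 tcp housing mm [-92.  -80.   80.7] jaw yaw rel housing -89.71 z [-0.004 -0.002 -1.   ] F [-8.7 -5.   7.9] w 0.0152 j [-0.39  0.07  2.15 -0.    0.93  1.37]
tool offset mm [-0.  -0.   3.7]
```

Request:
jog_arm --steps '[{"offset": [0,-1,0],"twist": [0,0,0],"grip": 1},{"offset": [0,-1,0],"twist": [0,0,0],"grip": 1},{"offset": [0,0,0],"twist": [0,0,0],"grip": 1}]'

```text
time: 21.1
position: [0.4596, -0.1607, 0.0807]
tool_rot: [0.996, -0.092, -0.002, 0.003]
ft_force: [-10.4, -12.3, 6.9]
gripper_width: 0.0156
```

```bash
python3 go.py -92 -80 77
```

```text
t 21.1 tcp housing mm [-92.  -79.8  80.7] jaw yaw rel housing -89.64 z [-0.005 -0.005 -1.   ] F [-10.4 -12.3   6.9] w 0.0156 j [-0.38  0.07  2.15 -0.01  0.93  1.38]
tool offset mm [0.  0.1 3.7]
```

Request:
jog_arm --steps '[{"offset": [0,-1,0],"twist": [0,0,0],"grip": 1},{"offset": [0,0,0],"twist": [0,0,0],"grip": 1},{"offset": [0,3,0],"twist": [0,0,0],"grip": 0.9},{"offset": [0,0,0],"twist": [0,0,0],"grip": 0.55},{"offset": [0,0,0],"twist": [0,0,0],"grip": 0.55},{"offset": [0,0,0],"twist": [0,0,0],"grip": 0.55},{"offset": [0,0,-25],"twist": [0,0,0],"grip": 0.55},{"offset": [0,0,-25],"twist": [0,0,0],"grip": 0.55},{"offset": [0,0,-35],"twist": [0,0,0],"grip": 0.55},{"offset": [0,0,-35],"twist": [0,0,0],"grip": 0.55},{"offset": [0,35,0],"twist": [0,0,0],"grip": 0.55},{"offset": [0,35,0],"twist": [0,0,0],"grip": 0.55},{"offset": [0,35,0],"twist": [0,0,0],"grip": 0.55},{"offset": [0,35,0],"twist": [0,0,0],"grip": 0.55},{"offset": [0,35,0],"twist": [0,0,0],"grip": 0.55},{"offset": [0,35,0],"twist": [0,0,0],"grip": 0.55},{"offset": [0,0,0],"twist": [0,0,0],"grip": 0.55},{"offset": [0,0,0],"twist": [0,0,0],"grip": 0.55}]'

```text
time: 22.6
position: [0.4226, -0.3674, 0.2]
tool_rot: [0.996, -0.094, 0.0, -0.0]
ft_force: [0.2, 0.4, 0.2]
gripper_width: 0.0399
```

```bash
python3 go.py; python3 - <<'E'
from workcell import camera
from h import *
c=camera("top");np.savez("pics/t9.npz",**c);cv2.imwrite("pics/t9.png",c["frame"][:,:,::-1]);cv2.imwrite("pics/t9c.png",cv2.resize(c["frame"][185:335,210:410,::-1],(800,600),interpolation=cv2.INTER_CUBIC))
E
```

```text
t 22.6 tcp housing mm [ -89.2 -289.8  200. ] jaw yaw rel housing -89.94 z [ 0.  0. -1.] F [0.2 0.4 0.2] w 0.0399 j [-0.76  0.08  1.9   0.    1.17  1.  ]
```

View pics/t9.png

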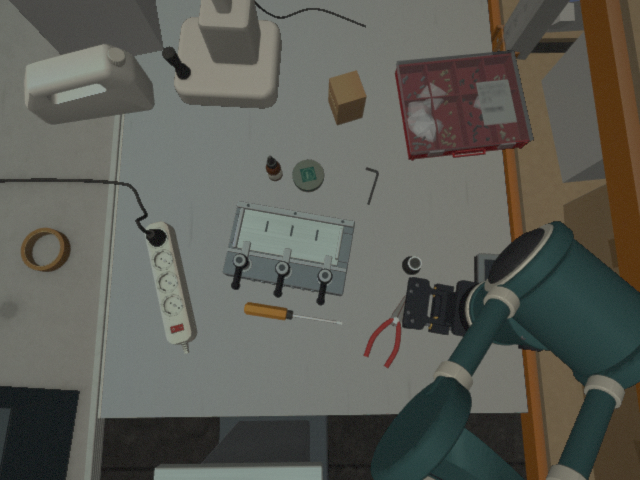

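View pics/t9c.png

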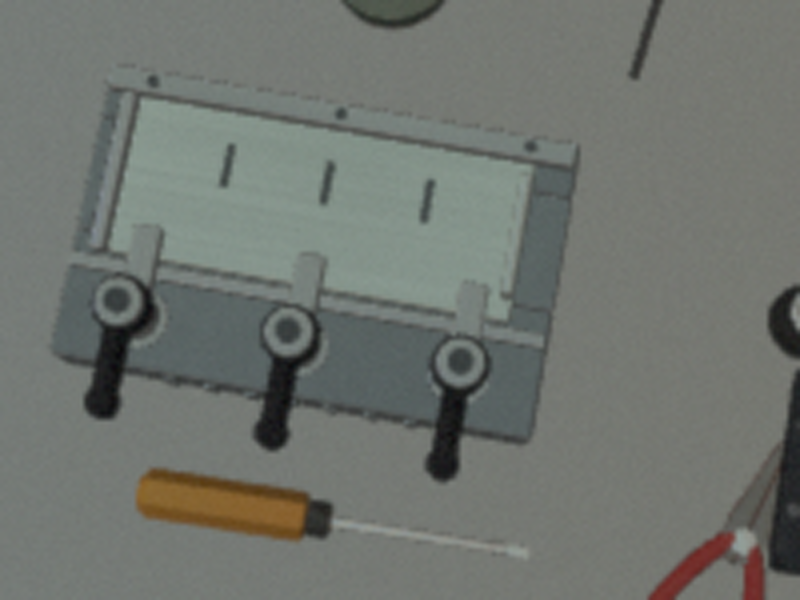

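All three levers point toward housing -x (ends in the crop at (103,402), (271,434) and (442,465)) and the dogs are over the cover. The other objects are at their earlier pixels. Checking angles and cover position.

```bash
python3 - <<'E'
from go import *
t=load("t9");T=lambda u,v:(210+(u+.5)/4-.5,185+(v+.5)/4-.5)
for a,b in zip([(118,300),(288,331),(460,361)],[(103,402),(271,434),(442,465)]):
    d=(atz(t,*T(*b),.096)-atz(t,*T(*a),.1045));ang=np.arctan2(d[1],d[0])-HP[2]
    print("q",1.75-((ang-np.pi+np.pi)%(2*np.pi)-np.pi))
c,s=np.cos(HP[2]),np.sin(HP[2]);Hi=lambda w:(1e3*np.array([[c,s],[-s,c]])@(w[:2]-np.array(HP[:2]))).round(1)
print("cover corners",Hi(atz(t,*T(536,166),.055)),Hi(atz(t,*T(510,321),.055)),"stop face top/visible cover edge",Hi(atz(t,*T(137,96),.055)),Hi(atz(t,*T(108,248),.055)))
A=load("top0")["frame"].astype(int);B=t["frame"].astype(int);D=np.abs(A-B).max(2)>40
for n,(u,v,r) in dict(loupe=(412,265,14),tin=(308,175,18),bottle=(275,170,14),sd=(290,314,50),hex=(372,185,20)).items(): print(n,D[max(v-r,0) if n!="sd" else 303:(v+r if n!="sd" else 330),u-r:u+r].sum())
E
```

```text
q 1.7182310765190492
q 1.7373551708064512
q 1.7467684108133343
cover corners [ 57.3 -98.8] [-21.  -99.2] stop face top/visible cover edge [ 57.4 102.7] [-20.3 100.6]
loupe 19
tin 0
bottle 0
sd 11
hex 0
```

The cover is at about y = 1 mm or better and the levers read 1.72 to 1.75. The left one is lowest, so I'll take a closer wrist view to be sure nothing crept back on release.

Request:
jog_arm --steps '[{"offset": [0,-40,0],"twist": [0,0,0],"grip": 0.55},{"offset": [0,-40,0],"twist": [0,0,0],"grip": 0.55},{"offset": [0,-40,0],"twist": [0,0,0],"grip": 0.55},{"offset": [0,-40,0],"twist": [0,0,0],"grip": 0.55},{"offset": [0,-40,0],"twist": [0,0,0],"grip": 0.55},{"offset": [0,-40,0],"twist": [0,0,0],"grip": 0.55},{"offset": [0,-40,0],"twist": [0,0,0],"grip": 0.55},{"offset": [-30,0,0],"twist": [0,0,0],"grip": 0.55},{"offset": [0,0,0],"twist": [0,0,0],"grip": 0.55},{"offset": [0,0,0],"twist": [0,0,0],"grip": 0.55}]'

```text
time: 23.48
position: [0.444, -0.0831, 0.1999]
tool_rot: [0.996, -0.091, -0.0, -0.0]
ft_force: [0.8, -0.0, 1.4]
gripper_width: 0.0393
```

```bash
python3 go.py; python3 - <<'E'
from workcell import camera
from h import *
c=camera("wrist");np.savez("pics/w10.npz",**c);cv2.imwrite("pics/w10.png",c["frame"][:,:,::-1])
cv2.imwrite("pics/w10c.png",cv2.resize(c["frame"][130:310,170:410,::-1],(800,600),interpolation=cv2.INTER_CUBIC))
E
```

```text
t 23.48 tcp housing mm [-121.9   -6.5  199.9] jaw yaw rel housing -89.55 z [-0.  0. -1.] F [ 0.8 -0.   1.4] w 0.0393 j [-0.24 -0.14  2.1   0.    1.18  1.51]
```

View pics/w10.png

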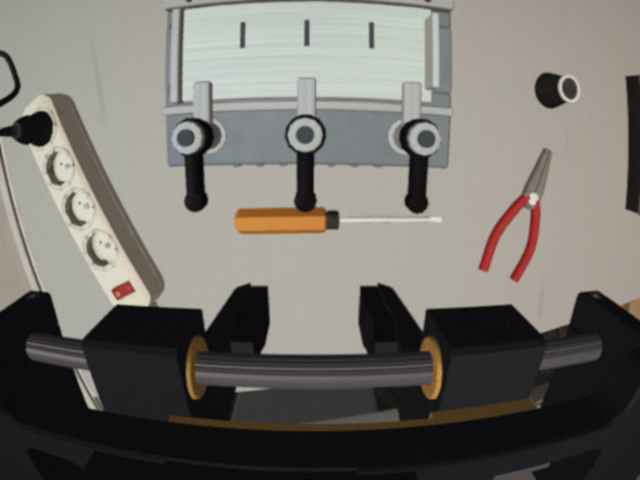

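```bash
python3 - <<'E'
import cv2
a=cv2.imread("pics/w10.png")[70:220,155:465];cv2.imwrite("pics/w10c.png",cv2.resize(a,(800,387),interpolation=cv2.INTER_CUBIC))
E
```

```text
(no output)
```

View pics/w10c.png

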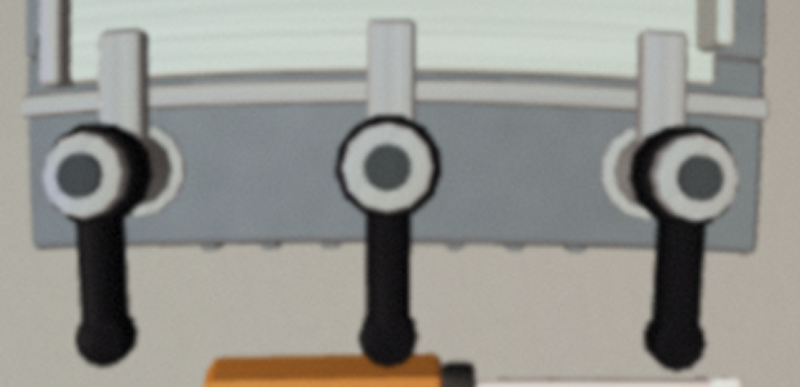

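```bash
python3 - <<'E'
from h import *
from scipy.optimize import least_squares
c=load("w10");k=800/310
P=lambda u,v:np.array([155+u/k,70+v/k])
def fp(w):
    q=rot(c).T@(np.asarray(w)-c["eye"]);q=np.array([q[0],-q[1],-q[2]]);th=np.arctan2(np.hypot(*q[:2]),q[2]);r=c["fx"]*th/np.hypot(*q[:2]);return np.array([c["cx"]+r*q[0],c["cy"]+r*q[1]])
hub=[P(79,175),P(388,167),P(703,177)];end=[P(105,335),P(388,337),P(674,339)]
def f(v):
    H=housing(*v[:3]);o=[]
    for i,y in enumerate((.08,0,-.08)):
        a=np.pi+1.75-v[3+i]
        o+=[fp(H((-.05,y,.1045)))-hub[i],fp(H((-.05+.046*np.cos(a),y+.046*np.sin(a),.0925)))-end[i]]
    return np.concatenate(o)
r=least_squares(f,[.565,-.0997,-.19,1.75,1.75,1.75],x_scale=[.01,.01,.1,.1,.1,.1]);print(r.x.round(4),f(r.x).round(1))
E
```

```text
[ 0.565  -0.0996 -0.1899  1.74    1.7554  1.7746] [ 1.1 -0.4  0.   0.9  0.2 -0.4  0.  -0.3 -1.3 -0.3 -0.   0.7]
```

The wrist view gives 1.74, 1.76 and 1.77 rad (error about 0.03), so all three bolts are tight. Nothing is in contact with the robot.

```bash
python3 -c "
from workcell import finish_job;print(finish_job())"
```

```text
the job is handed in; nothing more can be done
None
```

The cover is home against its end stop, and all three bolts are clamped in the order middle, left, right. The job is handed in at about 23.5 s of the 64 s allowed; no verdict was reported.

- **Cover:** I pushed it about 47 mm with closed fingers until it stalled at the expected position while the force rose to about 20 N. The final top view puts its lip-end corners at y ≈ −99 mm (−100 when home), within the roughly 2 mm camera calibration.
- **Bolts:** I gripped each lever lightly and turned it along its arc until it stalled. The lever positions matched the end stops within about 0.2 mm, with 12–14 N of push.
- **Lever angle check:** The two cameras differ slightly, but both are consistent with the 1.75 rad end stop within the error I estimate for reading the pictures (about 0.03 rad).

| Lever | Wrist view (rad) | Top view (rad) |
|---|---|---|
| Left | 1.74 | 1.72 |
| Middle | 1.76 | 1.74 |
| Right | 1.77 | 1.75 |

- **Other objects:** The tin, bottle and hex key showed no change in a before/after image comparison. A few pixels differed around the loupe and screwdriver. I put those down to the gripper and a lever entering the view, since both objects look to be in their original places. The pliers were only checked by eye.
- **Other events:** One move call was refused for having 21 rows and was resent in two parts; nothing moved because of it.

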